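Wedge the sprung catch, empty the spares drawer, lock it again

ROBOT

A 6-joint arm with a two-finger parallel gripper is mounted at the origin on a cart in front of the work surface, level with it; the furniture and walls round the work are solid. World frame = base frame: x ahead of the robot, y to its left, z up, the work surface at z = 0. Lengths are in m, angles in degrees, forces in N, time in s.
With the tool pointing down it reaches from about 0.325 to 0.775 m from the base axis. Payload 9.3 kg.
Tool frame: the origin (TCP) lies midway between the tips of the shut fingers; the grasp point (between the pads) lies 19 mm behind it; z points along the fingers, y is the line along which they close (so a half turn about z gives the same grasp; the last joint's range is limited). The gripper opens to 85 mm and grips with 20 to 120 N. Pads are 22 mm wide; open, the fingers measure 114 mm over their backs; the gripper's body (76 mm by 85 mm) begins 54 mm behind the grasp point. The pads swing forward as they close: fully open they stand 13 mm farther back than shut.
Start: joints at [65.741, 14.817, 1.232, 76.415, 0, 81.257], TCP at [0.147, 0.53, 0.231] pointing down, gripper open.
Joint ranges: [-174.27, 174.27], [-52.1, 104.24], [-59.71, 78.15], [-110.17, 111.67], [-87.03, 83.33], [-180, 180]. Speed limits (degrees/s): [127.2, 127.2, 159.86, 180, 180, 180].

INTERFACE

Orientations are given as a 3x3 rotation matrix whose columns are the frame's x, y, z axes.
In Python, from bench import r, gripper_to, solver, eyes gives the robot as it stands. Calls block until the motion is done:
- r.movep(position, orientation): joint-space move of the TCP to a pose.
- r.move_l(position, rot=None, vel=0.15): straight line of the TCP; rot=None keeps the orientation; vel is the mean speed in m/s.
- r.goto_joints(angles): joint-space move.
- gripper_to(opening, squeeze=None): finger opening in m; squeeze is the grip in N (None keeps the last); returns when the fingers have stopped.
- r.pause(seconds).
- solver.solve_ik(position, orientation): joint angles nearest the present ones, or None.
- r.sense(): the state.
- eyes.capture(name): name is "scene" or "top" or "wrist"; returns a dict with "color" (384x512x3 uint8, red, green, blue), "intrinsics" (3x3 intrinsics, pixels), "pose" (4x4, takes a point from camera to world coordinates). Camera axes: x right, y up, looking along -z (the intrinsics and any distortion apply to the point x, -y, -z); pixel columns grow to the right and rows downward; lengths in m; the calibration is good to about 2 mm. A picture is of the moment at which its call begins. There is no depth.
A pose or a line that the arm cannot do raises r.PlanningError and nothing moves.
- r.job_done(): hands the job in; it is judged then, once.
Trained networks look in a picture, given as the dict that the camera call returned (one of the last four; its "shot" number tells which), for a name from the list of things; names that differ only in an ending like _2 or _b are one class to them, and where a whole thing is asked for, a point or a joint stands for the part that bears it (a point fixed in the world has none). Each returns a list of dicts, best first, with "score" (0 to 1); they miss things now and then, are a little off and sometimes report something else, mostly with a low value. They report only what shows in the picture. A call takes as long as a camera call. They do not tell look-alikes from the thing itself.
- eyes.recognise(name, picture): "box" ([left, top, right, bottom] in pixels, round what is visible of it).
- eyes.outline_of(name, picture): "pixels" (384x512 bool, what is visible of it) and "box" ([left, top, right, bottom] in pixels, round what is visible of it).
- eyes.spot_point(name, picture): "at" ([column, row] in pixels: a listed point, or the origin of a listed thing).
The state is a dict: "time_s": time; "qpos": joint angles; "joint_velocities": joint speeds; "joint_efforts": joint torques, N m; "eef_pos": TCP position; "ee_rot": TCP orientation; "contact_force": force on the tool from outside, world axes, zero at the start; "wrist_torque": the same for the moment, N m; "grip_width": finger opening in m; "grasp_force": force on a finger pad.
Only numpy, scipy, OpenCV 4.12 (cv2) and the standard library are available. Lean on these libraries where they do the work, as an engineer would, in place of code of your own. Each camera call takes 0.05 s, during which the arm holds its last target. There are 200 camera calls.

TASK

The drawer of the small spares cabinet is locked by a sprung catch: push the wooden wedge in beside the catch so that it stays open by itself, then pull the drawer out to its stop. Move every spare part from the drawer into the aluminium tray, push the drawer fully home, and pull the wedge out so that the catch springs back over the drawer; leave the wedge lying on the bench top, clear of the cabinet and the tray. Do not knock the other things on the bench about.

Things in the scene. Friction and masses are not known exactly. Their poses are not given: they have to be found in the camera images.
- cabinet: Grey steel cabinet fixed to the bench, 160 (x) x 240 (y) x 60 mm high. Origin: on the bench, under its middle, 75 mm behind its front face; x points from the drawer front into the cabinet (the drawer faces -x), y to the left of one facing the drawer, z up. On its flat top (deck, z = 60 mm), left of centre, a fixed dark fence bar and a steel catch bar run along x side by side.
- catch (a joint): Sprung catch, slides to the cabinet's +y, m: 0 shut, 0.020 end; spring 1.5 N shut, 3.9 N at 0.016. The drawer can pass its hook, out or in, only with the catch open more than 0.010. The fitted 32 mm wedge opens it to 0.016. It never opens by pushing or pulling the drawer.
- hook (a point): Middle of the catch's hook, which hangs in front of the drawer front's left edge (12 x 12 mm, 17 to 65 mm above the bench, 9 mm overlap). Catch shut: x = -95, y = +95, z = 45 mm in the cabinet's frame; moves to +y with the catch.
- deck_gap (a point): On the deck at x = -40, y = +89, z = 60 mm in the cabinet's frame (its axes too): mouth of the gap between fence and catch bar. Both run from here 100 mm along +x, 16 mm high; fence face at y = 73, catch face at 89 mm when shut (16 mm gap), with splayed lead-ins 25 mm forward (to y = 63 and 101). The fitted wedge's axis lies at y = +89 mm; it goes in along +x, sliding on the deck.
- wedge: Loose hardwood wedge, 95 mm long, 70 g. Origin: on its axis at mid-length, 16 mm above what it lies on; x points to the nose. A 32 x 32 mm bar from x = -47.5 to 7.5, then all four sides taper to 14 x 14 mm at x = 47.5, so any side may be down. It is 16 mm taller than the bars, so hold its upper half. Fitted with its origin 20 to 45 mm beyond deck_gap along x; friction keeps it.
- drawer (a joint): Drawer, m: 0 fully home, 0.130 at its stop, slides out along the cabinet's -x; friction about 1 N.
- handle (a point): Middle of the drawer's handle: round steel bar 10 mm thick along the cabinet's y, a post 42 mm either side of this point; axis 42 mm above the bench, 30 mm in front of the drawer front (25 mm free behind it). Moves with the drawer; at drawer 0 it is at x = -117, y = -20 mm in the cabinet's frame.
- drawer_floor (a point): Centre of the drawer's inner floor, 12 mm above the bench, axes as the cabinet; moves with the drawer. Floor 141 (x) x 182 (y) mm; side and back walls 28 mm, front 46 mm above it. Closed, it is under the deck; at the stop only the rear 10 mm still is. The spares start in places 44 mm apart along y.
- tray: Loose open aluminium tray, 150 (x) x 180 (y) x 25 mm, walls 4 mm, 0.4 kg. Origin: centre of its underside; floor 4 mm above it (wall thickness).
- tee_fitting: Tee fitting, 29 x 34 x 16 mm, 50 g. Origin: centre of its underside as it lies. A block from x = -14 to 2, y = -17 to 17 mm, and a 12 mm stub on the x axis from the block to x = +14 mm, 8 mm up.
- elbow_fitting: Elbow fitting, 32 x 34 x 18 mm, 40 g. Origin: centre of its underside as it lies. A block x = -16 to 2, y = -1 to 17 mm; a 14 mm stub from it along y = +8 mm to x = +16 mm, and another along x = -7 mm to y = -17 mm, both 9 mm up.
- spare_knob_0: Black star knob with a pale boss, 32 x 31 x 20 mm. Origin: centre of its underside as it lies.
- spare_knob_1: A second black star knob, the same, 32 x 31 x 20 mm. Origin: centre of its underside as it lies.
- beaker: Bystander: small plastic beaker, 63 mm across, 70 mm high; origin under its centre. Leave alone.
- cup: Bystander: sample cup with a red lid, 60 mm across, 54 mm high; origin under its centre. Leave alone.
- screwdriver: Bystander: small yellow-handled screwdriver, 154 mm long (along y), 25 mm thick; origin under its middle. Leave alone.
Mind the look-alikes: they are no part of the job. What is shaped like the wedge but black is not meant.

How it is judged:
By the outcome, as a careful person would: the job done as asked, in the order asked, and still so for the second after the job is handed in, with the robot touching nothing.
Of tee_fitting, elbow_fitting, spare_knob_0, spare_knob_1 only 2 to 4 are there at a start; the rules pass over those that are not, and their reading is None.
At some moment in a run one of tray, wedge may be knocked a few centimetres aside while the robot is not near it.
Once in a run the grip may slacken for a moment while it holds something.
It also fails if it takes over 210 s, if anything falls off the work surface, if the arm or the gripper's body presses on something with over 40 N, if the wrist force passes 120 N, or if a joint passes its speed limit or range.

## Working session

There is one attempt and no reset: what is moved stays moved. The work goes in short steps, each a Python script; the robot and the scene stay as the last script left them, time stands still between calls to the robot, and variables do not carry over. Pictures are saved under pics/ and viewed, at most 14 in all, crops included, and the job is handed in when it is done.

```bash
ls; mkdir -p pics
python3 - <<'E'
from bench import r, gripper_to, solver, eyes
import cv2,numpy as np
for n in ["scene","top"]:
    p=eyes.capture(n); cv2.imwrite(f"pics/{n}0.png",cv2.resize(p["color"][:,:,::-1],(800,600)))
    print(n,np.round(p["pose"],3).tolist(),p["intrinsics"].tolist(),[k for k in p])
    for t in ["cabinet","wedge","tray","hook","deck_gap","handle","drawer_floor","beaker","cup","screwdriver"]:
        print(t,[(np.round(d["at"]).tolist(),round(d["score"],2)) for d in eyes.spot_point(t,p)][:4],[(np.round(d["box"]).tolist(),round(d["score"],2)) for d in eyes.recognise(t,p)][:3])
E
```

```text
pics
scene [[0.482, 0.763, -0.43, -0.074], [-0.876, 0.415, -0.244, -0.328], [-0.008, 0.495, 0.869, 1.25], [0.0, 0.0, 0.0, 1.0]] [[440.08310063017876, 0.0, 253.88170576443855], [0.0, 440.08310063017876, 188.63149559697186], [0.0, 0.0, 1.0]] ['color', 'intrinsics', 'pose', 'shot']
cabinet [([257.0, 145.0], 0.85)] [([215.0, 108.0, 295.0, 176.0], 0.59)]
wedge [([275.0, 244.0], 0.76), ([226.0, 241.0], 0.69), ([200.0, 206.0], 0.65), ([285.0, 200.0], 0.55)] [([272.0, 230.0, 285.0, 260.0], 0.77), ([212.0, 231.0, 244.0, 245.0], 0.74), ([196.0, 195.0, 208.0, 222.0], 0.71)]
tray [([343.0, 256.0], 0.75)] [([305.0, 217.0, 380.0, 288.0], 0.98)]
hook [([218.0, 152.0], 0.58)] [([216.0, 113.0, 239.0, 156.0], 0.59)]
deck_gap [([223.0, 139.0], 0.69)] [([210.0, 111.0, 297.0, 178.0], 0.94)]
handle [([245.0, 164.0], 0.85)] [([220.0, 141.0, 271.0, 176.0], 0.65)]
drawer_floor [] [([216.0, 146.0, 272.0, 175.0], 0.83)]
beaker [([331.0, 180.0], 0.74)] [([324.0, 165.0, 343.0, 193.0], 0.78)]
cup [([178.0, 137.0], 0.69)] [([168.0, 121.0, 187.0, 144.0], 0.82), ([216.0, 142.0, 271.0, 178.0], 0.6)]
screwdriver [([15
[... 661 characters left out ...]
.0, 409.0, 244.0], 0.64)]
hook [([209.0, 170.0], 0.77), ([152.0, 196.0], 0.26)] [([206.0, 160.0, 273.0, 180.0], 0.56), ([205.0, 114.0, 214.0, 175.0], 0.48)]
deck_gap [([211.0, 155.0], 0.9), ([208.0, 167.0], 0.49)] [([193.0, 109.0, 279.0, 180.0], 0.86), ([204.0, 116.0, 215.0, 174.0], 0.38)]
handle [([242.0, 140.0], 0.64), ([248.0, 173.0], 0.6), ([156.0, 171.0], 0.4)] [([206.0, 163.0, 273.0, 181.0], 0.76)]
drawer_floor [([154.0, 198.0], 0.62)] [([212.0, 166.0, 270.0, 177.0], 0.89)]
beaker [([332.0, 147.0], 0.71), ([374.0, 212.0], 0.21)] [([324.0, 132.0, 347.0, 154.0], 0.84)]
cup [([156.0, 170.0], 0.77)] [([144.0, 159.0, 167.0, 179.0], 0.68)]
screwdriver [] [([127.0, 188.0, 159.0, 201.0], 0.6)]
```

View pics/top0.png

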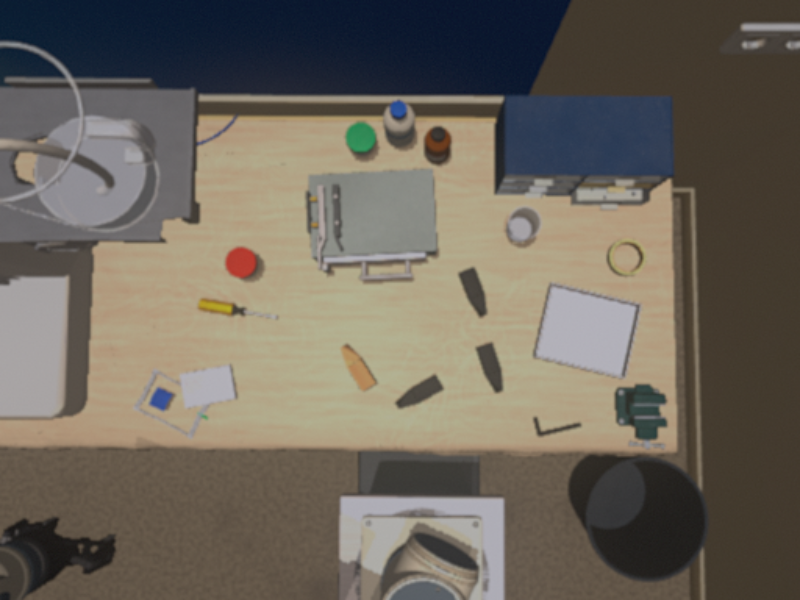

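View pics/scene0.png

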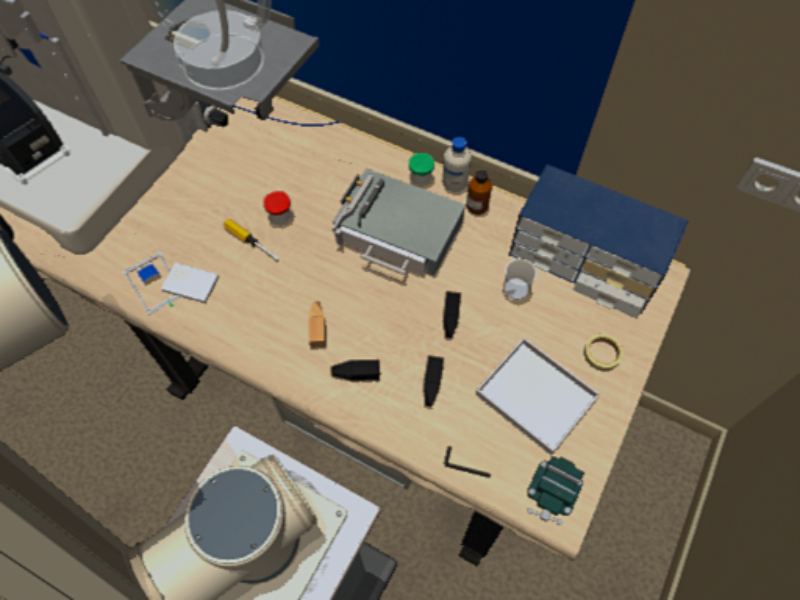

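The wooden wedge candidates in top0 (800 px scale) are one orange-brown at (358,367) and three black at (473,292), (489,368) and (419,391). The orange wooden one fits the description. The cabinet is at (375,215), the tray at (587,330), the beaker at (521,227) and the cup at (241,263). I'll confirm with a crop from the wrist camera.

```bash
cat > h.py <<'E'
from bench import r, gripper_to, solver, eyes
import cv2,numpy as np
from scipy.optimize import least_squares
def ray(p,uv):
    K=p["intrinsics"];T=np.array(p["pose"])
    d=T[:3,:3]@np.array([(uv[0]-K[0,2])/K[0,0],-(uv[1]-K[1,2])/K[1,1],-1]);return T[:3,3],d
def w(p,uv,z=0.):
    o,d=ray(p,uv);return o+d*(z-o[2])/d[2]
def proj(p,X):
    T=np.array(p["pose"]);K=p["intrinsics"];c=T[:3,:3].T@(np.asarray(X)-T[:3,3])
    return np.array([K[0,2]-K[0,0]*c[0]/c[2],K[1,2]+K[1,1]*c[1]/c[2]])
def down(yaw):   # yaw (deg) = direction of tool y (closing line); z down
    a=np.radians(yaw);y=np.array([np.cos(a),np.sin(a),0]);z=np.array([0,0,-1.]);return np.column_stack([np.cross(y,z),y,z])
def mask(p,n,near=None):
    ds=eyes.outline_of(n,p)
    if near is not None: ds=sorted(ds,key=lambda d:np.hypot(*(np.mean(np.argwhere(d["pixels"]),0)[::-1]-near)))
    return ds[0] if ds else None
def rect(p,m,z):  # min-area rectangle of a mask in world mm plane z
    c=max(cv2.findContours(m.astype(np.uint8),cv2.RETR_EXTERNAL,cv2.CHAIN_APPROX_NONE)[0],key=cv2.contourArea)[:,0]
    W=np.array([w(p,q,z)[:2] for q in c]);return cv2.minAreaRect((W*1000).astype(np.float32)),W
def save(p,n,crop=None,s=None):
    im=p["color"][:,:,::-1]
    if crop: im=im[crop[1]:crop[3],crop[0]:crop[2]]
    k=min(800/im.shape[1],600/im.shape[0]); cv2.imwrite("pics/"+n,cv2.resize(im,None,fx=k,fy=k,interpolation=cv2.INTER_CUBIC))
E
cat > cab.py <<'E'
from h import *
LOC={"hook":(-.095,.095,.045),"deck_gap":(-.040,.089,.060),"handle":(-.117,-.020,.042),"cabinet":(0,0,0)}
def c2w(c,X): 
    a=np.radians(c[2]);X=np.asarray(X,float);return np.array([c[0]+X[0]*np.cos(a)-X[1]*np.sin(a),c[1]+X[0]*np.sin(a)+X[1]*np.cos(a),X[2]])
def fit(obs,c0):
    f=lambda c:np.concatenate([(proj(p,c2w(c,X))-uv)/p["intrinsics"][0,0]*1000 for p,X,uv in obs])
    s=least_squares(f,c0,loss="soft_l1",f_scale=2,x_scale=[.01,.01,1]);return s.x,f(s.x)
E
python3 - <<'E'
from cab import *
obs=[];P={}
for n in ["scene","top"]:
    p=P[n]=eyes.capture(n)
    for t in LOC:
        ds=eyes.spot_point(t,p)
        for d in ds[:2]:
            if d["score"]>.55: obs.append((p,LOC[t],d["at"]))
c,res=fit(obs,[.55,.05,0]);print("cab",c,np.round(res.reshape(-1,2),1).tolist())
for n,near in [("top",(229,235)),("scene",(202,207))]:
    p=P[n]; m=mask(p,"wedge",near); R,W=rect(p,m["pixels"],.016); print("wedge",R, np.mean(p["color"][m["pixels"]],0))
    m=mask(p,"tray"); R,W=rect(p,m["pixels"],.02); print("tray",R)
for t in ["beaker","cup","screwdriver"]:
    print(t,[w(P["scene"],d["at"]) for d in eyes.spot_point(t,P["scene"])][:1])
for X in [(-.117,-.02,.023),(-.247,-.02,.023)]:
    q=c2w(c,X);print(q,solver.solve_ik(q,down(c[2])),solver.solve_ik(q,down(c[2]+180)))
p=eyes.capture("wrist");print(np.round(p["pose"],3).tolist(),r.sense()["eef_pos"],r.sense()["ee_rot"],p["intrinsics"][0])
E
```

```text
cab [0.68651336 0.10061014 2.24247781] [[2.1, -2.6], [1.8, 12.4], [2.7, -0.5], [-1.4, 11.6], [-1.3, -3.1], [1.0, 7.3], [-7.8, -0.5]]
wedge ((399.4331359863281, 129.1085205078125), (93.41605377197266, 37.684783935546875), 34.543479919433594) [173.09345794 137.14641745  93.82242991]
tray ((474.4489440917969, -318.3841552734375), (185.9033203125, 152.5672149658203), 76.67343139648438)
wedge ((399.6786804199219, 130.57693481445312), (103.35926818847656, 31.62686538696289), 32.478816986083984) [175.04210526 129.74736842  78.67017544]
tray ((472.70556640625, -317.58074951171875), (183.47479248046875, 161.36819458007812), 77.06807708740234)
beaker [array([ 0.68630848, -0.18164566,  0.        ])]
cup [array([0.61215009, 0.36274588, 0.        ])]
screwdriver [array([ 0.47400264, -0.31703262,  0.        ])]
[0.57038553 0.07604741 0.023     ] [ -0.75935838  25.10624366 -15.58991763  49.30383872   0.
  86.99816381] [ -0.75935838  25.10624366 -15.58991763  49.30383872   0.
 -93.00183619]
[0.44048509 0.07096069 0.023     ] [ -1.64809527  14.59643335 -32.89802464  42.50554201   0.
  86.10942692] [ -1.64809527  14.59643335 -32.89802464  42.50554201   0.
 -93.89057308]
[[0.268, -0.929, -0.254, 0.082], [0.963, 0.259, 0.07, 0.548], [0.001, -0.263, 0.965, 0.375], [0.0, 0.0, 0.0, 1.0]] [0.14713194 0.52995784 0.23126905] [[-9.63552448e-01  2.67519493e-01  1.60684823e-06]
 [ 2.67519493e-01  9.63552448e-01 -1.12785177e-06]
 [-1.85000488e-06 -6.56881107e-07 -1.00000000e+00]] [345.70926472   0.         257.13003957]
```

Run:
```python
from cab import *
print(r.sense()["time_s"])
r.movep([.36,.14,.25],down(90)); p=eyes.capture("wrist"); save(p,"wr_wedge.png")
ds=eyes.outline_of("wedge",p)
for d in ds[:3]:
    R,W=rect(p,d["pixels"],.016);print(d["score"],d["box"],R,np.mean(p["color"][d["pixels"]],0))
print([(d["at"],w(p,d["at"],.016),d["score"]) for d in eyes.spot_point("wedge",p)])
r.movep([.56,.12,.33],down(90)); p=eyes.capture("wrist"); save(p,"wr_cab.png")
obs=[]
for t in LOC:
    for d in eyes.spot_point(t,p)[:2]: print(t,d["at"],d["score"]); obs.append((p,LOC[t],d["at"])) if d["score"]>.5 else 0
c,res=fit(obs,[.687,.10,2]);print("cab",c,np.round(res.reshape(-1,2),1).tolist())
np.savez("cabshot.npz",color=p["color"],intrinsics=p["intrinsics"],pose=p["pose"])
print(r.sense()["time_s"])
```

```text
3.0
0.84 [37.0, 271.1, 74.0, 309.5] ((521.012939453125, -114.38853454589844), (39.19834899902344, 53.93452835083008), 35.47990417480469) [17.58816837 16.09215017 14.5039818 ]
0.82 [88.7, 122.4, 177.7, 183.9] ((349.9893798828125, 6.108154296875), (34.21395492553711, 105.40242767333984), 29.561649322509766) [26.97262417 24.69182636 22.53539304]
0.8 [2.4, 148.1, 57.3, 235.5] ((400.737060546875, -133.15267944335938), (97.05878448486328, 55.383846282958984), 17.512880325317383) [15.30533832 14.02924175 13.00578035]
[([65.7, 304.5], array([ 0.54496647, -0.09784593,  0.016     ]), 0.91), ([17.7, 192.0], array([ 0.39937821, -0.13093724,  0.016     ]), 0.85), ([246.5, 192.3], array([0.39991663, 0.12847062, 0.016     ]), 0.7), ([141.0, 148.3], array([0.34968776, 0.01323935, 0.016     ]), 0.61)]
hook [311.6, 174.2] 0.89
deck_gap [308.1, 217.8] 0.92
handle [219.4, 167.9] 0.64
cabinet [239.7, 233.2] 0.62
cab [0.6886192  0.09820426 2.73559463] [[-2.3, -0.3], [0.2, 4.1], [-0.3, -20.2], [6.6, 0.6]]
5.9083
```

View pics/wr_cab.png

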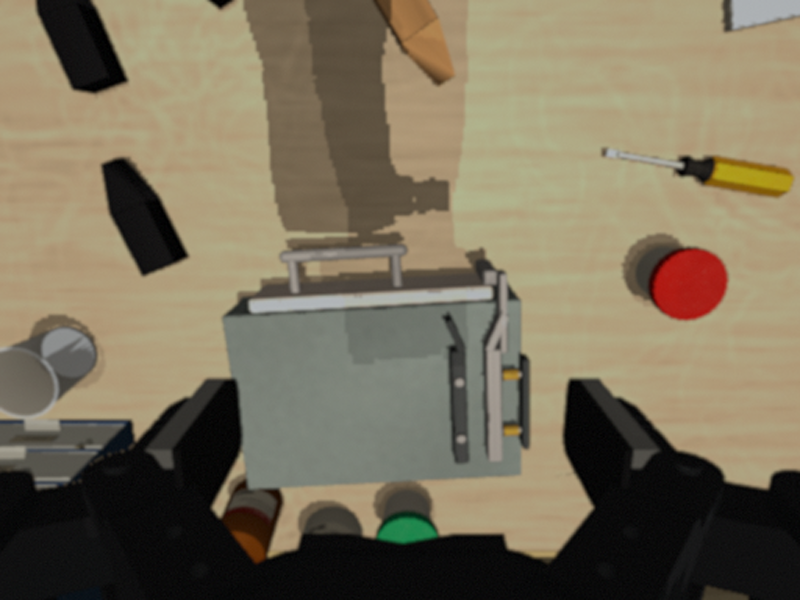

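View pics/wr_wedge.png

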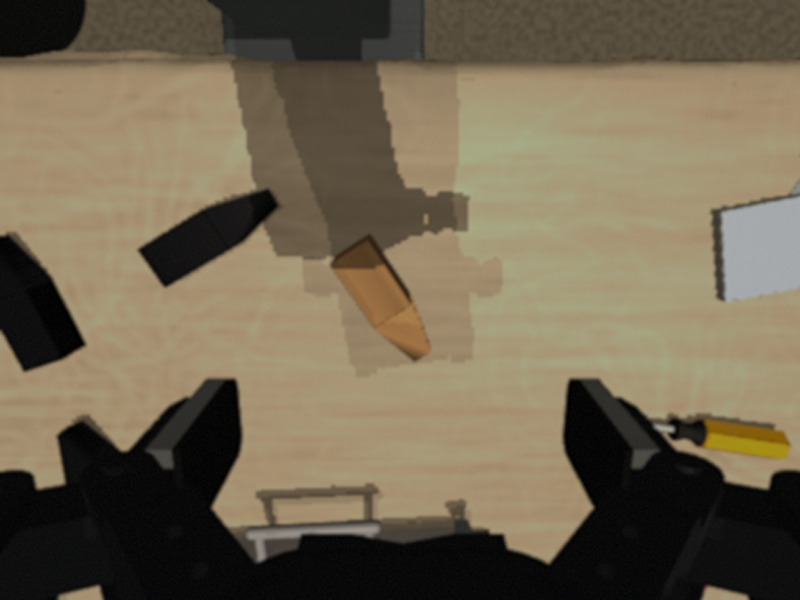

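The wr_wedge view confirms the orange-brown wooden wedge at (382,298), nose at (420,357). The three look-alikes at (208,238), (35,315) and (85,430) are black. In wr_cab the deck corners are at (229,314), (517,300), (519,473) and (247,487), with fence and catch bars at x≈460 and 495. I'll fit both from these corners.

Run:
```python
from cab import *
p=dict(np.load("cabshot.npz")); k=512/800
g=cv2.cvtColor(p["color"],cv2.COLOR_RGB2GRAY)
C=[((-.075,-.12,.06),(229,314)),((.085,-.12,.06),(247,487)),((.085,.12,.06),(519,473)),((-.075,.12,.06),(517,300))]
print([np.round(w(p,np.array(uv)*k,.06),4).tolist() for X,uv in C])
obs=[(p,X,np.array(uv)*k) for X,uv in C]
c,res=fit(obs,[.687,.10,2]);print("corners",c,np.round(res.reshape(-1,2),1).tolist())
obs+=[(p,LOC["hook"],(311.6,174.2)),(p,LOC["deck_gap"],(308.1,217.8))]
c,res=fit(obs,[.687,.10,2]);print("all",c,np.round(res.reshape(-1,2),1).tolist())
for X in [(0,.073,.076),(.06,.073,.076),(-.04,.089,.076),(.06,.089,.076)]: print(X,proj(p,c2w(c,X))/k)
# wedge again, closer, closing line perpendicular to its axis
q=np.array([.3995,.129]); yaw=33+90
r.movep([q[0]-.045*np.cos(np.radians(33)),q[1]-.045*np.sin(np.radians(33)),.20],down(yaw))
p=eyes.capture("wrist"); d=mask(p,"wedge",proj(p,[.3995,.129,.016]))
print(d["score"],d["box"],np.mean(p["color"][d["pixels"]],0),rect(p,d["pixels"],.016)[0]); save(p,"wr_wedge2.png")
np.savez("wshot.npz",color=p["color"],intrinsics=p["intrinsics"],pose=p["pose"])
```

```text
[[0.62, -0.0177, 0.06], [0.7788, -0.0153, 0.06], [0.765, 0.2225, 0.06], [0.6086, 0.212, 0.06]]
corners [0.6885557  0.09925902 2.94185476] [[-15.6, -0.5], [-1.8, 1.5], [1.8, 4.2], [7.7, -2.4]]
all [0.68840765 0.09905772 2.98072979] [[-16.2, -0.6], [-2.1, 1.4], [1.6, 3.7], [7.1, -2.9], [-1.3, -1.6], [1.8, 2.9]]
(0, 0.073, 0.076) [465.96523858 396.61553264]
(0.06, 0.073, 0.076) [467.49441358 462.5520845 ]
(-0.04, 0.089, 0.076) [485.31732683 348.92458643]
(0.06, 0.089, 0.076) [486.73791961 461.65181278]
0.89 [239.8, 159.1, 274.5, 256.3] [143.71984838 104.82012405  64.44245348] ((400.431396484375, 130.07733154296875), (100.35581970214844, 34.177589416503906), 32.890838623046875)
```

View pics/wr_wedge2.png

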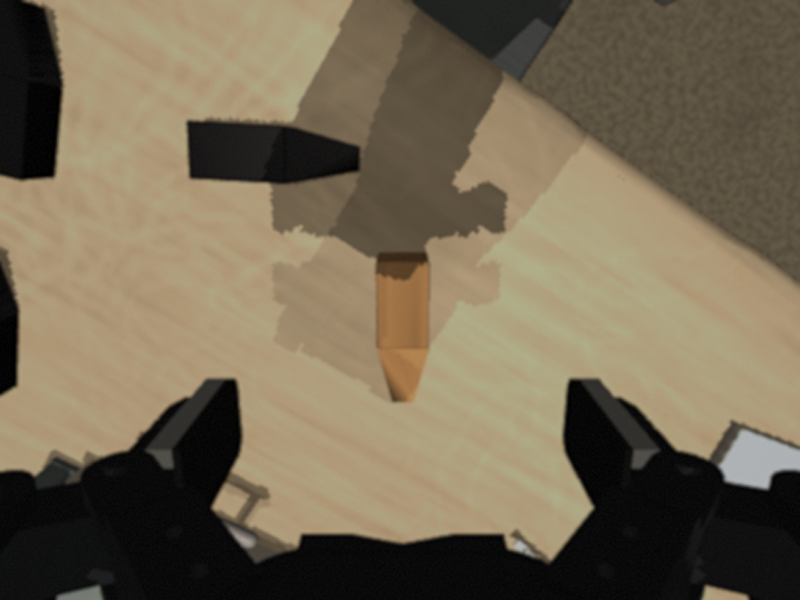

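Run:
```python
from cab import *
p=dict(np.load("wshot.npz"));k=.64
P=[w(p,np.array(u)*k,.032)[:2] for u in [(376.5,262),(428.5,262),(377,348),(428.5,348)]]
rear=(P[0]+P[1])/2;tr=(P[2]+P[3])/2;a=np.degrees(np.arctan2(*(tr-rear)[::-1]));print(rear,tr,np.linalg.norm(tr-rear),np.linalg.norm(P[0]-P[1]),a)
u=(tr-rear)/np.linalg.norm(tr-rear);org=tr-.0075*u;print("org",org)
g=org-.022*u
R=down(a+90)
gripper_to(.06,40)
r.movep([*g,.10],R);r.move_l([*g,.017],vel=.1);print(r.sense()["contact_force"])
gripper_to(0,45);s=r.sense();print(s["grip_width"],s["grasp_force"],s["contact_force"])
r.move_l([*g,.14],vel=.15);s=r.sense();print(s["grip_width"],s["grasp_force"],s["time_s"])
p=eyes.capture("wrist");save(p,"held.png")
```

```text
[0.36120205 0.10420054] [0.4065198  0.13371354] 0.05408064500350129 0.03066691034271807 33.074021668931294
org [0.40023506 0.12962062]
[ 0.165931   -0.49184554  0.58337905]
0.031053484815923182 44.60013270378113 [-2.1340242  -0.59733624  7.61668432]
0.031012915275409655 44.58134472370148 10.15
```

View pics/held.png

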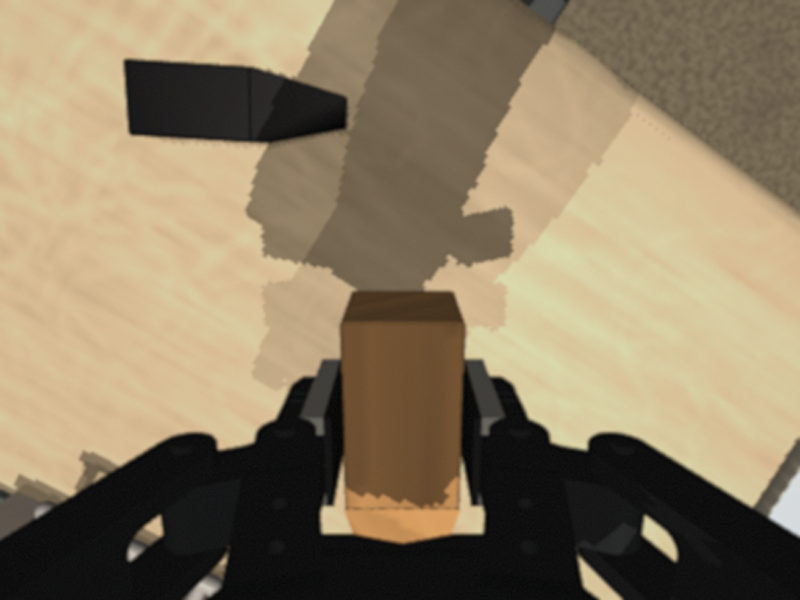

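The wedge is held squarely by its rear half: rear top edge at (342–464,321), pads either side. The catch's hook (top at 65 mm) stands above the deck under the insertion path, so I'll go in about 6.5 mm high and lower the wedge once past the hook.

```bash
cat >> cab.py <<'E'
CAB=np.array([.6884,.0991,3.0])
def W(x,y,z): return c2w(CAB,(x,y,z))
def st(t=""):
    s=r.sense();print(t,"t%.1f"%s["time_s"],np.round(s["eef_pos"],4),"F",np.round(s["contact_force"],1),"grip %.4f %.0f"%(s["grip_width"],s["grasp_force"]));return s
E
python3 - <<'E'
from cab import *
p=eyes.capture("wrist")
e=[w(p,np.array(u)*.64,.155)[:2] for u in [(342,321),(464,321)]];m=(e[0]+e[1])/2
s=r.sense();print("tcp->rear",s["ee_rot"].T[:2,:2]@(m-s["eef_pos"][:2]) if hasattr(s["ee_rot"],'T') else m-np.array(s["eef_pos"][:2]))
Y=.090;off=-.022
R=down(93)
r.movep(W(-.11+off,Y,.14),R);r.move_l(W(-.11+off,Y,.0835),vel=.1);st("pre")
for o in [-.085,-.07,-.055,-.04,-.028]:
    r.move_l(W(o+off,Y,.0835),vel=.06);st(o)
p=eyes.capture("wrist");save(p,"ins1.png")
E
```

```text
tcp->rear [0.02576526 0.00054778]
pre t11.7 [0.5493 0.1814 0.0837] F [-8.7 -1.7  7.2] grip 0.0309 47
-0.085 t12.3 [0.5815 0.1835 0.0882] F [10.2 -0.2 20.8] grip 0.0309 56
-0.07 t12.7 [0.5913 0.184  0.0873] F [-10.3  -1.7  29.9] grip 0.0310 58
-0.055 t13.1 [0.605  0.1849 0.0873] F [-15.3  -2.   31.1] grip 0.0311 57
-0.04 t13.5 [0.6196 0.1856 0.0875] F [-18.   -1.   33.3] grip 0.0308 57
-0.028 t13.8 [0.6315 0.1862 0.0876] F [-18.   -1.9  32.5] grip 0.0313 57
```

View pics/ins1.png

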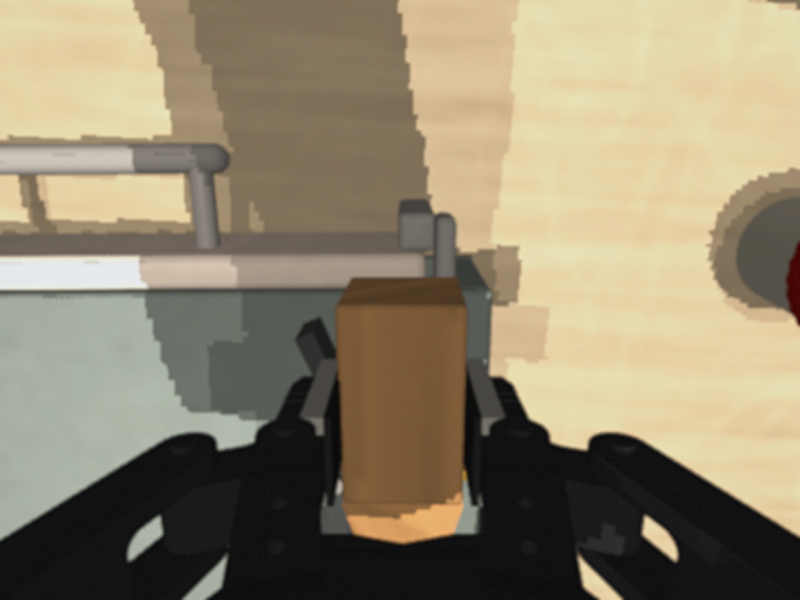

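The force shows that the wedge rode up on the catch's forward arm at y≥101, which is as tall as the bars. It slid about 5 mm up in the grip: the rear edge is now at (337–466,306). I'll set it down on the free deck and regrip, then go in at a smaller y so it stays inside the arm.

Run:
```python
from cab import *
s=r.sense();R=down(93)
r.move_l([s["eef_pos"][0],s["eef_pos"][1],.12],vel=.15);r.pause(.2);f0=st("up")["contact_force"][2]
x=-.03
r.move_l(W(x,-.01,.12),vel=.2);r.move_l(W(x,-.01,.082),vel=.1)
z=.082
while z>.068:
    z-=.001;r.move_l(W(x,-.01,z),vel=.03)
    if r.sense()["contact_force"][2]-f0>5: break
st("down");print(z)
gripper_to(.055);r.move_l(W(x,-.01,.16),vel=.2);r.move_l(W(-.09,-.01,.20),vel=.2)
p=eyes.capture("wrist");save(p,"deck.png");np.savez("dshot.npz",color=p["color"],intrinsics=p["intrinsics"],pose=p["pose"])
for d in eyes.outline_of("wedge",p)[:3]:print(d["box"],rect(p,d["pixels"],.076)[0],np.mean(p["color"][d["pixels"]],0))
```

```text
up t14.5 [0.6309 0.1861 0.1186] F [ 0.5  0.7 -1.6] grip 0.0311 52
down t18.2 [0.6593 0.0876 0.0731] F [-1.3  0.5  8.7] grip 0.0307 53
0.072
[236.4, 212.6, 277.8, 323.9] ((676.1641845703125, 89.21797180175781), (105.98558807373047, 34.377830505371094), 2.1176700592041016) [164.39060939 121.9542957   75.64360639]
[22.9, 43.9, 101.7, 156.7] ((542.689453125, -68.1075210571289), (79.54320526123047, 39.325782775878906), 20.919248580932617) [23.97929112 22.2045002  20.7646356 ]
[502.8, 157.3, 512.0, 195.8] ((586.4857177734375, 280.87847900390625), (30.734355926513672, 9.394538879394531), 13.916545867919922) [70.66666667 67.37037037 59.14814815]
```

View pics/deck.png

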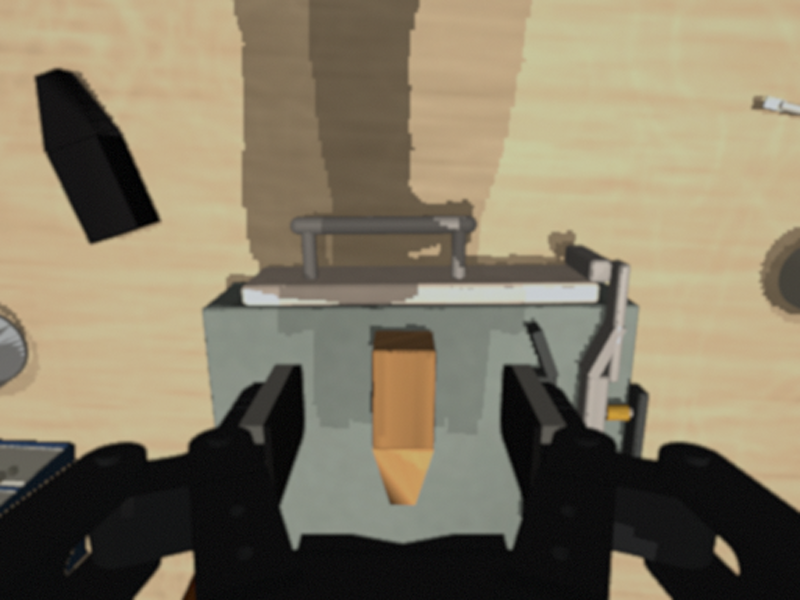

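Run:
```python
from cab import *
p=dict(np.load("dshot.npz"));p1=dict(np.load("cabshot.npz"));k=.64
P=[w(p,np.array(u)*k,.092)[:2] for u in [(372,349),(436,349),(374,449),(434,449)]]
rear=(P[0]+P[1])/2;tr=(P[2]+P[3])/2;a=np.degrees(np.arctan2(*(tr-rear)[::-1]));u=(tr-rear)/np.linalg.norm(tr-rear)
print("wedge org",tr-.0075*u,rear+.0475*u,a,np.linalg.norm(tr-rear))
obs=[(p,(-.075,-.12,.06),np.array((205,309))*k),(p,(-.075,.12,.06),np.array((637,303))*k),(p,(-.117,-.062,.042),np.array((309,225))*k),(p,(-.117,.022,.042),np.array((460,224))*k)]
obs+=[(p1,(.085,-.12,.06),np.array((247,487))*k),(p1,(.085,.12,.06),np.array((519,473))*k),(p1,(-.075,.12,.06),np.array((517,300))*k)]
obs+=[(p1,(-.117,-.062,.042),np.array((292,256))*k),(p1,(-.117,.022,.042),np.array((398,251))*k),(p1,(0.06,.073,.076),np.array((467,461))*k),(p1,(-.035,.073,.076),np.array((466,349))*k)]
c,res=fit(obs,[.687,.10,2]);print("all",c,np.round(res.reshape(-1,2),1).tolist())
```

```text
wedge org [0.67604964 0.08951187] [0.67542184 0.08947879] 3.015785187910003 0.05562867526926674
all [0.68936253 0.09978865 3.25901747] [[-7.9, -4.4], [6.7, 2.3], [-0.8, -0.7], [-1.3, -0.4], [0.6, 4.2], [3.9, 4.4], [7.8, -2.0], [-0.6, -0.8], [-5.4, -2.5], [3.1, 4.0], [-0.6, 14.1]]
```

```bash
sed -i 's/^CAB=.*/CAB=np.array([.689,.0996,3.2])/' cab.py
python3 - <<'E'
from cab import *
R=down(93.0);u=np.array([np.cos(np.radians(3)),np.sin(np.radians(3))]);g=np.array([.6757,.0895])-.022*u
r.movep([*g,.15],R);r.move_l([*g,.077],vel=.12);gripper_to(0,70);st("grip")
r.move_l([*g,.12],vel=.15);off=-.022;R=down(93.2)
r.move_l(W(-.11+off,.083,.12),rot=R,vel=.2);r.move_l(W(-.11+off,.083,.0835),vel=.1);r.pause(.2);st("pre")
ok=True
for o in [-.095,-.087,-.08,-.07,-.06,-.0475,-.035,-.028]:
    half=.007+.009*np.clip((o+.0875)/.040,0,1);y=max(.083,.073+half+.0015)
    r.move_l(W(o+off,y,.0835),vel=.05);s=st("%.3f %.4f"%(o,y))
    if np.abs(s["contact_force"]).max()>18: ok=False;break
p=eyes.capture("wrist");save(p,"ins2.png")
E
```

```text
grip t21.2 [0.6544 0.0884 0.0785] F [-1.4 -0.3  6.6] grip 0.0303 70
pre t23.2 [0.5528 0.1749 0.0833] F [ 0.6 -0.  -0. ] grip 0.0303 69
-0.095 0.0830 t23.6 [0.568  0.1759 0.0834] F [-0.4 -0.  -0. ] grip 0.0298 69
-0.087 0.0830 t23.9 [0.576  0.1762 0.0835] F [ 1.1 -1.4 -0.2] grip 0.0300 69
-0.080 0.0832 t24.2 [0.583  0.1768 0.0834] F [ 0.7 -1.9 -0.6] grip 0.0301 69
-0.070 0.0854 t24.6 [0.5929 0.1798 0.0834] F [ 0.5 -2.6 -1.9] grip 0.0300 69
-0.060 0.0877 t25.0 [0.6025 0.1825 0.0834] F [ 0.3 -2.7 -2. ] grip 0.0302 69
-0.048 0.0905 t25.4 [0.6149 0.186  0.0834] F [ 1.  -3.7 -3. ] grip 0.0304 69
-0.035 0.0905 t25.8 [0.6275 0.1867 0.0836] F [ 2.7 -4.5 -2.1] grip 0.0301 69
-0.028 0.0905 t26.1 [0.6343 0.1871 0.0836] F [ 1.4 -4.2 -2.6] grip 0.0305 70
```

View pics/ins2.png

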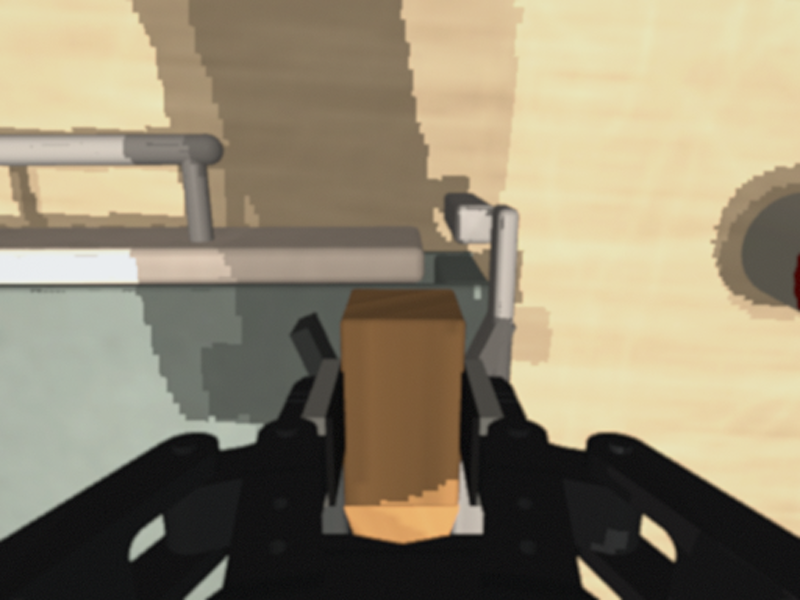

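The catch is open: the hook at (465,215) is clear of the drawer front's end at (425,260). I'll lower the wedge, push it home and release.

Run:
```python
from cab import *
off=-.022
r.move_l(W(-.026+off,.0905,.0785),vel=.05);st()
r.move_l(W(-.006+off,.0903,.0778),vel=.05);st("in")
gripper_to(.055);st("rel")
r.move_l(W(-.006+off,.09,.15),vel=.2)
r.move_l(W(-.10,.03,.26),vel=.2);r.pause(.3)
p=eyes.capture("wrist");save(p,"fit.png")
```

```text
t26.4 [0.6364 0.1874 0.0785] F [ 1.4 -3.6 -0.2] grip 0.0302 70
in t26.9 [0.6551 0.1883 0.0785] F [-5.8 -4.4  8.5] grip 0.0300 71
rel t27.3 [0.656  0.1886 0.0776] F [-0.6  0.7 -0. ] grip 0.0551 0
```

View pics/fit.png

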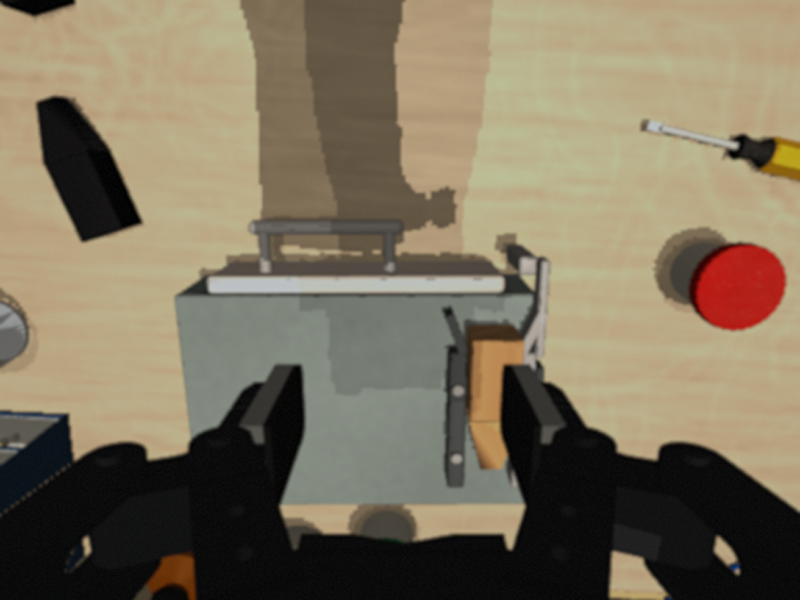

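Run:
```python
from cab import *
R=down(3.2)
gripper_to(.022,40)
r.movep(W(-.117,-.02,.12),R);r.move_l(W(-.117,-.02,.062),vel=.1);r.move_l(W(-.117,-.02,.024),vel=.05);st("down")
gripper_to(0,40);s=st("grip")
```

```text
down t32.4 [0.5735 0.0731 0.0242] F [ 0.8  0.3 -0. ] grip 0.0221 0
grip t32.7 [0.5736 0.0731 0.0245] F [ 0.4 -0.   2.7] grip 0.0083 39
```

Run:
```python
from cab import *
x=-.117
for x in [-.122,-.16,-.20,-.235,-.245]:
    r.move_l(W(x,-.02,.0245),vel=.08);st(x)
while x>-.252:
    x-=.001;r.move_l(W(x,-.02,.0245),vel=.03);s=r.sense()
    if np.hypot(*s["contact_force"][:2])>7: break
st("stop %.3f"%x)
gripper_to(.022);r.move_l(W(x,-.02,.11),vel=.15)
r.movep(W(-.25,.0,.30),down(93.2));p=eyes.capture("wrist");save(p,"open.png");np.savez("open.npz",color=p["color"],intrinsics=p["intrinsics"],pose=p["pose"])
print(r.sense()["time_s"])
P={"wrist":p,"top":eyes.capture("top")}
for n,q in P.items():
    for t in ["tee_fitting","elbow_fitting","spare_knob_0","drawer_floor","tray"]:
        print(n,t,[(np.round(d["at"]).tolist(),round(d["score"],2)) for d in eyes.spot_point(t,q)][:3],[(np.round(d["box"]).tolist(),round(d["score"],2)) for d in eyes.outline_of(t,q)][:3])
```

```text
-0.122 t32.9 [0.5676 0.0728 0.0245] F [-0.9 -1.1  0.3] grip 0.0084 40
-0.16 t33.5 [0.5303 0.0706 0.0245] F [-1.5 -2.7 -1.3] grip 0.0086 40
-0.2 t34.2 [0.4904 0.0683 0.0245] F [-0.3 -5.  -2.4] grip 0.0083 39
-0.235 t34.8 [0.4554 0.0662 0.0245] F [-1.7 -6.8 -2.1] grip 0.0086 39
-0.245 t35.0 [0.4454 0.0656 0.0245] F [-0.3 -6.3 -1.7] grip 0.0085 40
stop -0.248 t35.8 [0.4447 0.0655 0.0246] F [  7.   -4.7 -10.8] grip 0.0081 39
38.2167
wrist tee_fitting [] []
wrist elbow_fitting [([236.0, 229.0], 0.63), ([464.0, 213.0], 0.46), ([443.0, 271.0], 0.24)] [([225.0, 222.0, 252.0, 244.0], 0.64)]
wrist spare_knob_0 [([273.0, 231.0], 0.86), ([209.0, 232.0], 0.55)] [([259.0, 223.0, 281.0, 249.0], 0.79), ([6.0, 285.0, 74.0, 341.0], 0.17)]
wrist drawer_floor [([258.0, 239.0], 0.92)] [([173.0, 153.0, 343.0, 293.0], 0.79)]
wrist tray [([440.0, 265.0], 0.45)] [([2.0, 120.0, 22.0, 233.0], 0.97), ([416.0, 200.0, 512.0, 232.0], 0.59), ([5.0, 286.0, 72.0, 341.0], 0.26)]
top tee_fitting [] [([209.0, 161.0, 274.0, 212.0], 0.31)]
top elbow_fitting [([208.0, 140.0], 0.27), ([239.0, 144.0], 0.26)] []
top spare_knob_0 [([234.0, 186.0], 0.45), ([262.0, 183.0], 0.39)] [([260.0, 180.0, 265.0, 191.0], 0.6), ([207.0, 159.0, 274.0, 214.0], 0.49)]
top drawer_floor [([241.0, 186.0], 0.82)] [([208.0, 164.0, 273.0, 221.0], 0.63)]
top tray [([371.0, 212.0], 0.73)] [([340.0, 182.0, 410.0, 243.0], 0.87)]
```

View pics/open.png

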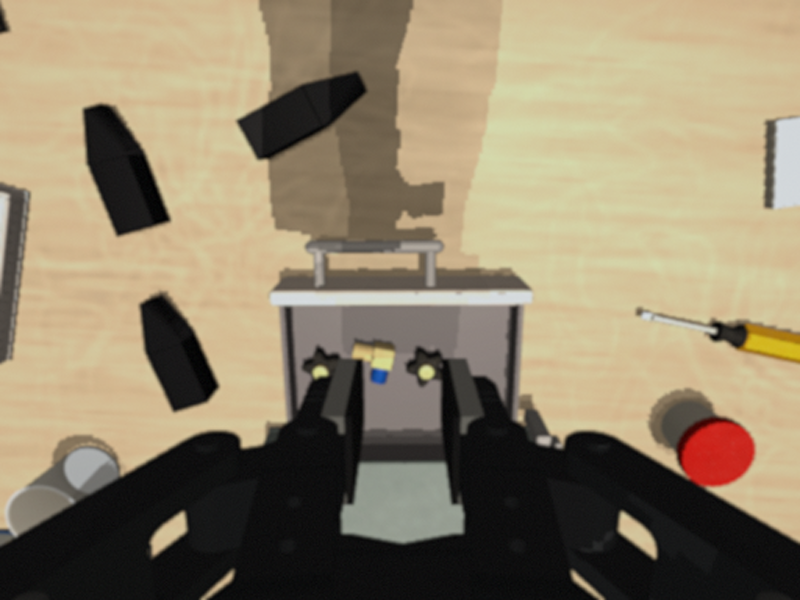

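Open view: knob at (320,367), elbow at (374,360) and second knob at (427,367); the tee doesn't show. I'll take a closer, unobstructed look.

Run:
```python
from cab import *
gripper_to(.085)
r.movep(W(-.165,-.02,.20),down(93.2));p=eyes.capture("wrist");save(p,"parts.png");np.savez("parts.npz",color=p["color"],intrinsics=p["intrinsics"],pose=p["pose"])
a=np.radians(CAB[2]);Ri=np.array([[np.cos(a),np.sin(a)],[-np.sin(a),np.cos(a)]])
for t in ["tee_fitting","elbow_fitting","spare_knob_0"]:
    for d in eyes.outline_of(t,p)[:4]:
        R,_=rect(p,d["pixels"],.022);q=Ri@(np.array(R[0])/1000-CAB[:2]);print(t,round(d["score"],2),np.round(d["box"]),"world",np.round(R[0],1),"sz",np.round(R[1],1),round(R[2],1),"cab",np.round(q,4))
    for d in eyes.spot_point(t,p)[:4]: print(t,"pt",d["at"],round(d["score"],2),w(p,d["at"],.012))
q=eyes.capture("top");s=eyes.capture("scene")
for x in (q,s):
  m=mask(x,"tray");print("tray",rect(x,m["pixels"],.02)[0],[w(x,d["at"],0) for d in eyes.spot_point("tray",x)][:1])
```

```text
tee_fitting 0.39 [164.  69. 397. 274.] world [534.1  93.3] sz [197.5 218.6] 3.7 cab [-0.155   0.0023]
tee_fitting pt [276.4, 197.5] 0.42 [0.55603531 0.0916417  0.012     ]
elbow_fitting 0.56 [234. 175. 272. 207.] world [544.6  66.3] sz [34.6 34.7] 78.8 cab [-0.146  -0.0252]
elbow_fitting pt [250.1, 186.7] 0.84 [0.5462899  0.06476848 0.012     ]
spare_knob_0 0.88 [282. 176. 313. 213.] world [546.8 110.2] sz [33.5 30.6] 8.8 cab [-0.1414  0.0185]
spare_knob_0 0.67 [195. 176. 222. 210.] world [553.1  26.1] sz [30.9 32.9] 47.7 cab [-0.1398 -0.0658]
spare_knob_0 pt [211.0, 191.1] 0.91 [0.55295328 0.02607349 0.012     ]
spare_knob_0 pt [295.0, 191.8] 0.83 [0.54910044 0.10976028 0.012     ]
tray ((474.3916931152344, -317.59197998046875), (182.4293670654297, 151.7336883544922), 76.54652404785156) [array([ 0.4679551, -0.3074522,  0.       ])]
tray ((473.0491943359375, -316.58209228515625), (181.6172637939453, 159.61965942382812), 77.42842102050781) [array([ 0.46876055, -0.3286752 ,  0.        ])]
```

View pics/parts.png

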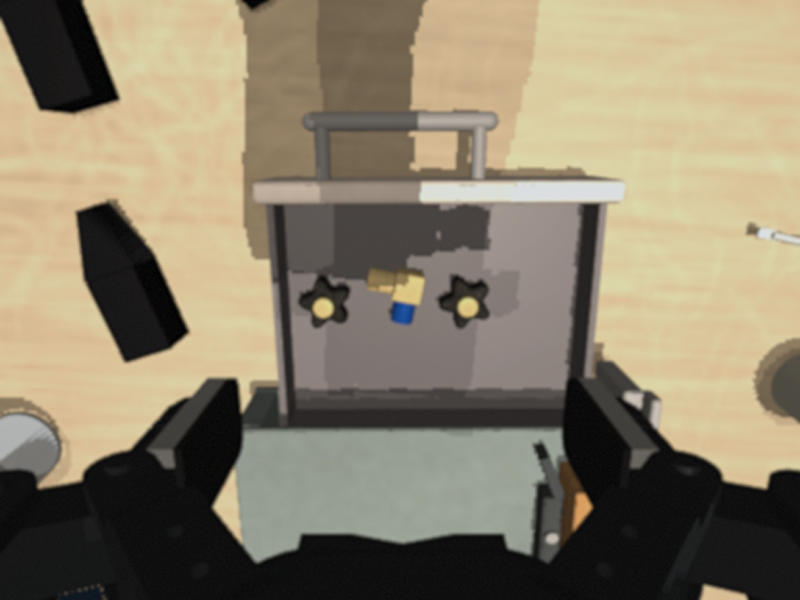

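Three parts: knob at (323,303), elbow at (402,295) with a stub left and a blue stub toward the cabinet, and knob at (466,303). The drawer is otherwise empty. Moving them to the tray.

```bash
cat > pick.py <<'E'
from cab import *
TR=np.array([.4737,-.317]);TY=76.5
def carry(q,yaw,slot,op=.05,zg=.0155,sq=40):
    gripper_to(op,sq);R=down(yaw)
    r.movep([*q,.10],R);r.move_l([*q,zg],vel=.1);f=st("at")["contact_force"]
    gripper_to(0,sq);w0=st("grip")["grip_width"]
    r.move_l([*q,.11],vel=.15);r.pause(.2);s=st("lift")
    if s["grip_width"]<.006: print("MISSED");return False
    t=TR+slot*np.array([np.cos(np.radians(TY)),np.sin(np.radians(TY))])
    Rt=down(TY-90)
    r.movep([*t,.11],Rt);s=st("over")
    if s["grip_width"]<.006 or abs(s["grip_width"]-w0)>.006: print("LOST?");return False
    r.move_l([*t,zg-.012+.004+.003],vel=.1);st("low")
    gripper_to(min(.085,s["grip_width"]+.018));r.move_l([*t,.11],vel=.15);st("done");return True
E
python3 - <<'E'
from pick import *
p=dict(np.load("parts.npz"));k=.64
b=w(p,np.array((411,271))*k,.028)[:2];e=w(p,np.array((401,324))*k,.021)[:2];print("elbow",b,e,np.linalg.norm(e-b),np.degrees(np.arctan2(*(e-b)[::-1])))
if carry((.5515,.0262),3.2,-.055): carry((.5480,.1100),3.2,.055)
E
```

```text
elbow [0.52853665 0.07630945] [0.56452037 0.07227499] 0.03620918426153807 -6.397244261343187
at t43.9 [0.5519 0.0262 0.016 ] F [ 0.1  0.3 -0.2] grip 0.0501 0
grip t44.2 [0.5521 0.0262 0.0164] F [-0.3 -0.2  5.8] grip 0.0290 39
lift t45.2 [0.551  0.0262 0.109 ] F [-0.3  0.5 -0.2] grip 0.0291 39
over t46.7 [ 0.4614 -0.3696  0.1101] F [-0.1  0.1 -0.5] grip 0.0289 39
low t47.9 [ 0.4612 -0.3708  0.0111] F [-0.3  0.2 -1. ] grip 0.0291 39
done t49.0 [ 0.4605 -0.3702  0.1092] F [ 0.  -0.2 -0.1] grip 0.0469 0
at t52.0 [0.5484 0.11   0.016 ] F [ 0.1 -0.1  0.9] grip 0.0500 0
grip t52.3 [0.5486 0.11   0.0164] F [ 0.  -0.3  5.9] grip 0.0291 39
lift t53.3 [0.5475 0.11   0.109 ] F [ 0.1 -0.7 -0.7] grip 0.0293 39
over t54.7 [ 0.4869 -0.2627  0.11  ] F [-0.4  0.6  0.3] grip 0.0291 39
low t55.9 [ 0.4869 -0.2637  0.011 ] F [-0.4 -0.4  0.3] grip 0.0293 39
done t57.0 [ 0.4862 -0.2633  0.1092] F [ 0.   0.  -0.3] grip 0.0470 0
```

Run:
```python
from pick import *
q=eyes.capture("top");print(rect(q,mask(q,"tray")["pixels"],.02)[0])
carry((.5462,.0742),-6.4,0,op=.054)
r.movep(W(-.165,-.02,.20),down(93.2));gripper_to(.085);p=eyes.capture("wrist")
for t in ["elbow_fitting","tee_fitting","spare_knob_0"]: print(t,[(d["box"],d["score"]) for d in eyes.recognise(t,p)])
q=eyes.capture("top");print(rect(q,mask(q,"tray")["pixels"],.02)[0])
r.movep([.40,-.30,.26],down(90));p2=eyes.capture("wrist")
for t in ["elbow_fitting","spare_knob_0","tray"]: print(t,[(np.round(d["box"]),d["score"]) for d in eyes.recognise(t,p2)])
im=np.vstack([p["color"],p2["color"]]);cv2.imwrite("pics/chk.png",cv2.resize(np.hstack([p["color"],p2["color"]]),(800,300))[:,:,::-1])
```

```text
Traceback (most recent call last):
TypeError: 'NoneType' object is not subscriptable
```

The arm was hiding the tray, so I'll move away first.

Run:
```python
from pick import *
def tray():
    for n in ("top","scene"):
        q=eyes.capture(n);m=mask(q,"tray");print("tray",n,m and rect(q,m["pixels"],.02)[0])
r.movep([.5462,.0742,.12],down(-6.4));tray()
carry((.5462,.0742),-6.4,0,op=.054)
r.movep(W(-.165,-.02,.20),down(93.2));gripper_to(.085);p=eyes.capture("wrist")
for t in ["elbow_fitting","tee_fitting","spare_knob_0"]: print(t,[(np.round(d["box"]),round(d["score"],2)) for d in eyes.recognise(t,p)])
tray()
r.movep([.40,-.30,.26],down(90));p2=eyes.capture("wrist")
for t in ["elbow_fitting","spare_knob_0","tray"]: print(t,[(np.round(d["box"]),round(d["score"],2)) for d in eyes.recognise(t,p2)])
cv2.imwrite("pics/chk.png",cv2.resize(np.hstack([p["color"],p2["color"]]),(800,300))[:,:,::-1])
```

```text
tray top ((472.9816589355469, -318.1506652832031), (187.85574340820312, 155.1481475830078), 76.53443145751953)
tray scene ((474.41314697265625, -318.26324462890625), (183.90689086914062, 161.00225830078125), 77.32447052001953)
at t60.1 [0.5466 0.0742 0.0161] F [-0.  -0.1 -0.1] grip 0.0540 0
grip t60.4 [0.5467 0.0742 0.0163] F [-0.4  0.4  5.9] grip 0.0304 40
lift t61.4 [0.5457 0.0742 0.109 ] F [-0.5  0.7 -0.4] grip 0.0305 40
over t62.9 [ 0.4741 -0.3161  0.11  ] F [ 0.5 -0.3 -1.3] grip 0.0309 40
low t64.0 [ 0.474  -0.3173  0.0111] F [-0.3 -0.  -0.3] grip 0.0310 40
done t65.1 [ 0.4733 -0.3167  0.1092] F [ 0.6 -0.1 -0.4] grip 0.0488 0
elbow_fitting []
tee_fitting []
spare_knob_0 []
tray top ((475.2136535644531, -318.2274169921875), (189.78826904296875, 155.369384765625), 76.71061706542969)
tray scene ((466.6149597167969, -318.17779541015625), (34.58720016479492, 26.247316360473633), 28.63451385498047)
elbow_fitting [(array([221., 203., 253., 233.]), 0.6)]
spare_knob_0 [(array([187., 191., 209., 219.]), 0.82), (array([488., 221., 508., 311.]), 0.71), (array([275., 211., 299., 241.]), 0.67)]
tray [(array([157., 137., 332., 292.]), 0.86)]
```

View pics/chk.png

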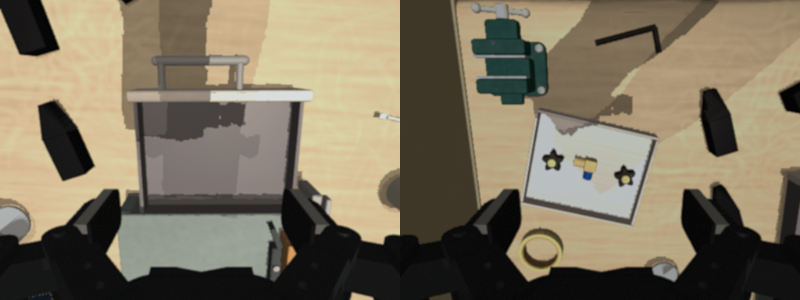

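The drawer at left is empty, and the tray at right holds both knobs and the elbow at (552,160), (587,168) and (625,178). Next I'll close the drawer.

Run:
```python
from pick import *
gripper_to(.022,40)
r.movep(W(-.2465,-.02,.14),down(3.2))
r.move_l(W(-.2465,-.02,.062),vel=.1);r.move_l(W(-.2465,-.02,.0245),vel=.05);st("down")
gripper_to(0,40);st("grip")
for x in [-.235,-.20,-.16,-.13,-.12]:
    r.move_l(W(x,-.02,.0245),vel=.08);s=st(x)
    if np.hypot(*s["contact_force"][:2])>18: print("BLOCK");break
else:
    while x<-.112:
        x+=.001;r.move_l(W(x,-.02,.0245),vel=.03);s=r.sense()
        if s["contact_force"][0]<-9: break
st("home %.3f"%x)
gripper_to(.022);st("rel");r.move_l(W(x-.001,-.02,.14),vel=.15)
r.movep(W(-.10,.06,.22),down(93.2));gripper_to(.085);p=eyes.capture("wrist")
save(p,"closed.png");np.savez("closed.npz",color=p["color"],intrinsics=p["intrinsics"],pose=p["pose"])
for t in ["hook","handle","wedge"]: print(t,[(np.round(d["at"]),round(d["score"],2),np.round(w(p,d["at"],dict(hook=.045,handle=.042,wedge=.076)[t]),4)) for d in eyes.spot_point(t,p)][:2])
print("expect handle home",W(-.117,-.02,.042),"hook open",W(-.095,.111,.045),"wedge",W(-.006,.089,.076))
for d in eyes.outline_of("wedge",p): print(np.round(d["box"]),rect(p,d["pixels"],.076)[0],np.mean(p["color"][d["pixels"]],0))
```

```text
down t73.5 [0.4442 0.0659 0.0246] F [ 0.2 -0.3 -0.1] grip 0.0219 0
grip t73.8 [0.4447 0.0659 0.0249] F [2.1 0.9 0.8] grip 0.0082 39
-0.235 t74.1 [0.4561 0.0666 0.0248] F [1.5 0.5 7.1] grip 0.0084 40
-0.2 t74.7 [0.4908 0.0686 0.0248] F [1.5 1.8 5.5] grip 0.0085 40
-0.16 t75.3 [0.5307 0.071  0.0248] F [0.3 1.4 5.5] grip 0.0086 40
-0.13 t75.9 [0.5607 0.0727 0.0248] F [0.3 3.3 5.8] grip 0.0081 40
-0.12 t76.2 [0.5706 0.0733 0.0248] F [-0.1  3.7  6. ] grip 0.0086 40
home -0.113 t77.9 [0.5745 0.0735 0.0247] F [-10.7   1.7  14.4] grip 0.0083 41
rel t78.2 [0.577  0.0732 0.0242] F [-0.   0.2  0.3] grip 0.0217 0
hook [(array([311., 173.]), 0.81, array([0.5869, 0.2047, 0.045 ]))]
handle [(array([170., 155.]), 0.8, array([0.5776, 0.0721, 0.042 ]))]
wedge [(array([290., 274.]), 0.6, array([0.6773, 0.1892, 0.076 ]))]
expect handle home [0.57329886 0.07310007 0.042     ] hook open [0.58795194 0.20512388 0.045     ] wedge [0.67804124 0.1881263  0.076     ]
[272. 222. 312. 324.] ((676.9298706054688, 189.89410400390625), (104.88748168945312, 34.25872802734375), 3.8038501739501953) [150.23669671 111.24483862  68.34574004]
[  0.  76.  45. 162.] ((551.8632202148438, -40.05015563964844), (36.742897033691406, 71.16688537597656), 82.06547546386719) [19.83223954 18.28424938 16.30680886]
[ 61. 146. 328. 346.] ((660.5089111328125, 104.52711486816406), (197.07894897460938, 234.47323608398438), 3.146242141723633) [119.27241924 122.07727207 113.1266906 ]
[300. 163. 327. 338.] ((656.2830200195312, 210.78375244140625), (170.7657470703125, 23.07619285583496), 5.467726707458496) [135.25419664 128.82014388 120.8676259 ]
```

Run:
```python
from pick import *
off=-.022
gripper_to(.055,70);r.movep(W(-.006+off,.0895,.15),down(93.2));r.move_l(W(-.006+off,.0895,.0782),vel=.08);st("at")
gripper_to(0,70);st("grip")
r.move_l(W(-.006+off,.0895,.10),vel=.06);st("up")
r.move_l(W(-.006+off,.0895,.15),vel=.15);r.pause(.2);s=st("clear")
if s["grip_width"]<.025: raise SystemExit("lost")
u=np.array([np.cos(np.radians(33)),np.sin(np.radians(33))]);g=np.array([.40,.13])-.022*u
r.movep([*g,.13],down(123));f0=st("over")["contact_force"][2]
r.move_l([*g,.024],vel=.1);z=.024
while z>.013:
    z-=.001;r.move_l([*g,z],vel=.03)
    if r.sense()["contact_force"][2]-f0>4: break
st("down %.3f"%z)
gripper_to(.06);r.move_l([*g,.13],vel=.15);st("rel")
r.movep(W(-.12,.03,.28),down(93.2));gripper_to(.085);p=eyes.capture("wrist");save(p,"final.png")
for t in ["hook","handle"]: print(t,[(np.round(d["at"]),round(d["score"],2),np.round(w(p,d["at"],dict(hook=.045,handle=.042)[t]),4)) for d in eyes.spot_point(t,p)][:2])
print("hook shut",W(*LOC["hook"]))
r.goto_joints([65.741,14.817,1.232,76.415,0,81.257])
q=eyes.capture("top");c=np.vstack if 0 else None
cv2.imwrite("pics/final2.png",np.hstack([cv2.resize(p["color"],(400,300)),cv2.resize(q["color"][80:290,130:410],(400,300))])[:,:,::-1])
for d in eyes.outline_of("wedge",q): print(rect(q,d["pixels"],.016)[0],np.mean(q["color"][d["pixels"]],0))
m=mask(q,"tray");print("tray",rect(q,m["pixels"],.02)[0])
st()
```

```text
at t83.2 [0.6564 0.1874 0.0788] F [-0.3  0.   0. ] grip 0.0551 0
grip t83.6 [0.6563 0.1873 0.079 ] F [-1.9 -2.6  6.2] grip 0.0302 70
up t84.1 [0.6563 0.1877 0.1005] F [-0.6  0.1 -1.2] grip 0.0302 70
clear t84.8 [0.6555 0.1873 0.1486] F [-0.  -0.2 -0.6] grip 0.0302 70
over t85.9 [0.383  0.1181 0.1305] F [-0.  -0.5 -0.7] grip 0.0300 70
down 0.018 t88.6 [0.3816 0.1179 0.0189] F [-6.  -2.1 19.2] grip 0.0302 72
rel t89.9 [0.3811 0.118  0.1293] F [ 0.7  0.1 -0.5] grip 0.0601 0
hook [(array([313., 180.]), 0.93, array([0.59  , 0.1874, 0.045 ]))]
handle []
hook shut [0.58884508 0.18914883 0.045     ]
((400.2679443359375, -133.35992431640625), (97.2838134765625, 35.41166687011719), 19.817033767700195) [82.9939577  78.02416918 68.73413897]
((398.754638671875, 129.93409729003906), (98.75782012939453, 36.22956085205078), 31.830968856811523) [173.46246246 137.86786787  94.56156156]
((349.07537841796875, 7.838443756103516), (34.668312072753906, 97.37086486816406), 30.08797264099121) [86.98773006 81.61349693 71.76380368]
((546.6500244140625, -99.59941101074219), (96.07173156738281, 35.93754196166992), 21.907320022583008) [80.6552795  75.4068323  66.67701863]
tray ((473.750244140625, -316.074951171875), (188.71868896484375, 154.55288696289062), 76.34710693359375)
 t93.6 [0.1479 0.5298 0.2313] F [-0.8  1.1 -0.3] grip 0.0848 0
```

View pics/final2.png

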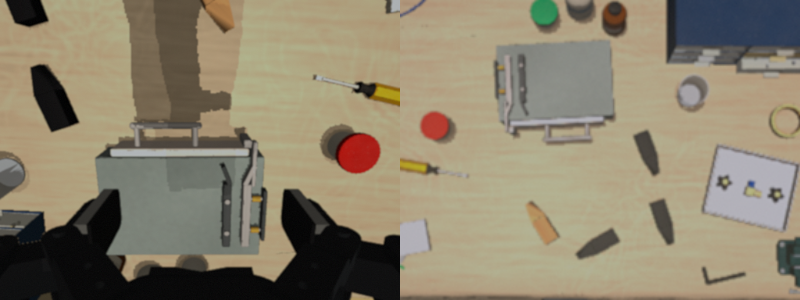

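The final picture shows the drawer home, with the catch bar back against its shut position and the hook over the drawer edge at (243,140). The wedge lies on the bench at (541,222), and the three spares are in the tray at (750,188).

```bash
python3 -c "
from bench import r
print(r.job_done())"
```

```text
the job is handed in; nothing more can be done
None
```

The job is handed in. The three spares that were in the drawer (two star knobs and the elbow; no tee was there) are in the tray, the drawer is home, the catch has sprung shut over it, and the wedge lies clear on the bench. On my first try the wedge rode up on the catch arm, pressing at about 33 N, so I set it down on the deck and regripped it.

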